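# Bar the bench compressor over its compression

## Robot

A 7-joint arm with a two-finger parallel gripper is mounted at the origin on the work surface. World frame = base frame: x ahead of the robot, y to its left, z up, the work surface at z = 0. Lengths are in m, angles in rad, forces in N, time in s.
With the tool pointing down it reaches from about 0.4 to 0.9 m from the base axis. Payload 5.5 kg.
Tool frame: the origin (TCP) lies at the very end of the fingers, on their centre line; the grasp point (between the pads) lies 19 mm behind it (pinch_z is the distance from the TCP to the grasp point, in m); z points along the fingers, y is the direction in which the jaws open and shut (so a half turn about z gives the same grasp; the last joint's range is limited). The gripper opens to 92 mm and grips with 3 to 60 N. Pads are 19 mm wide; open, the fingers measure 130 mm over their backs; the gripper's body (75 mm by 190 mm) begins 47 mm behind the grasp point.
Start: joints at [-0.839, 0.501, -0.427, 1.55, 0.221, 1.138, -0.21], TCP at [0.294, 0.58, 0.227] pointing down, gripper open.
Joint ranges: [-2.88, 2.88], [-0.31, 2.03], [-1.54, 1.56], [0.2, 2.42], [-1.41, 4.55], [0.19, 2.02], [-2.57, 2.57]. Speed limits (rad/s): [2.57, 2.57, 3.14, 3.14, 3.14, 3.14, 3.14].

## Interface

Orientations are given as a rotation vector (axis times angle).
In Python, from station import state, read_camera, close_job, pinch_z gives the robot as it stands.
- The arm moves only by the tool step_arm, never from a script. Its argument "plan" is a list of rows, each a list of 2 entries, a list of its own where there are three numbers: the shift along the tool's x, y, z as a fraction of full scale, then the turn, a rotation vector about the tool's x, y, z as a fraction of full scale. A call has 1 to 20 rows; each row is the pose to reach, as a shift and turn from the pose measured when the call began, along the tool's axes at that moment, turning the shorter way round; what a row does not reach only later rows make up. Full scale, the value 1, is 0.08 m for a shift and pi rad for a turn. A row lasts 1/12 s, in which the tool goes at most 41.7 mm and 7.16 degrees, less where a joint would pass 70% of its speed; a pose out of reach is approached as far as the arm can. A call with a number of a shift or a turn outside -1 to 1 is refused whole. A call with a gripper value outside its range is refused whole. "claw" is the gripper's target within -1 to 1 (fully open at 1, half-way at 0, shut at -1), set as the call begins (left out, the last holds). The fingers move at their own pace and stop on an object; "grip_force" is the grip in N (left out, the last holds). Time passes only in rows, so rows that repeat a pose let the fingers close. It gives the time, the measured TCP pose, the force and the opening at its end, in the units of the state.
- state(): the state, without advancing time (a new reading comes with each control period).
- read_camera(name): name is "side" or "top" or "wrist"; returns a dict with "image" (480x640x3 uint8, red, green, blue), "mtx" (3x3 intrinsics, pixels), "extrinsics" (4x4, takes a point from world to camera coordinates). Camera axes: x right, y down, z forward; pixel columns grow to the right and rows downward; lengths in m; the calibration is good to about 2 mm. The wrist camera is an equidistant fisheye: a pixel r from the principal point sees the ray r / f radians off the axis. A picture is of the moment at which its call begins. There is no depth.
- close_job(): hands the job in, once; it reports no verdict.
The state is a dict: "clock": time; "q": joint angles; "dq": joint speeds; "joint_efforts": joint torques, N m; "tool_pos": TCP position; "ee_rot": TCP orientation; "ft_force": force on the tool from outside, world axes, zero at the start; "ft_torque": the same for the moment, N m; "finger_gap": opening from 0.0 (shut) to 1.0 (fully open).
Only numpy, scipy, OpenCV 4.12 (cv2) and the standard library are available. Lean on these libraries where they do the work, as an engineer would, in place of code of your own. Each camera call takes 0.05 s, during which the arm holds its last target.

## Task

Turn the compressor's flywheel slowly clockwise (seen facing the wheel) by its crank knob until you feel the compression build up, peak and fall away, stop in the slack just past that peak, and let go so that the wheel stays standing there by itself. Do not spin it or let it run on round past the slack, and leave the things standing on the bench around it where they are.

Things in the scene. Friction and masses are not known exactly. Their poses are not given: they have to be found in the camera images.
- compressor: grey and aluminium bench compressor, fixed to the bench, 250 mm long (x), 190 wide (y), 345 high; origin under it at bench height, z up, x from its sloping front, which carries the flywheel, to its back.
- head_edge (a point): middle of the front lower edge of the finned cylinder head, a block 122 mm wide and 70 mm high which overhangs the upper rim of the wheel and runs back from here (40 mm behind the compressor's origin, 225 mm above the bench). It leaves no room to come straight down on the knob at the top of its circle: hold the knob with the tool leaning, along the wheel's axis.
- hub (a point): fixed point on the flywheel's axis at the centre of its outer face: 20 mm before the compressor's origin (its -x), 150 mm above the bench; axes parallel to the compressor's. In these axes the wheel's axis points outwards along (-sin 35deg, 0, cos 35deg) and 'uphill' in the wheel's plane is (cos 35deg, 0, sin 35deg).
- knob (a point): centre, half-way up, of the black round crank knob: 24 mm diameter, 39 tall, standing along the wheel's axis from 3 to 42 mm above the outer face; this point is 23 mm above that face and 55 mm from the axis. The knob spins freely on its spindle, so it can be led round the circle with a constant tool orientation.
- flywheel (a joint): angle (rad) of the dark steel flywheel, 150 mm diameter, 20 thick; grows clockwise as seen facing it. At 1.0 the knob is uphill at the top, at -0.57 at the compressor's +y side, at 2.57 at its -y side. Starts at -0.5 to 0.5. The compression peak is somewhere from 1.45 to 2.3, different every time and not to be seen.
- rim (a point): fixed point at the uphill edge of the wheel's outer face, 75 mm from the hub. How the wheel feels: friction alone takes under 2 N at the knob; in the compression the push climbs from about 5 to 11 N over 0.9 rad (let go, it springs back); then within 0.1 rad it drops to friction alone for about 0.4 rad of slack, where the wheel stays put; beyond, the gas drives it on.
- bottle_mid (a point): centre of a closed amber reagent bottle, 64 mm diameter, 150 mm tall, standing loose on the bench beside the compressor; leave alone
- beaker_mid (a point): centre of an empty glass beaker, 72 mm diameter, 95 mm tall, standing loose beside the compressor; leave alone
- rack_mid (a point): centre of a white block rack with three capped tubes, 60 x 130 x 100 mm, standing loose beside the compressor; leave alone

How it is judged:
By the outcome, as a careful person would: the job done as asked, in the order asked, and still so for the second after the job is handed in, with the robot touching nothing.
It also fails if it takes over 67 s, if anything falls off the work surface, if the arm or the gripper's body presses on something with over 40 N, if the wrist force passes 120 N, or if a joint passes its speed limit or range.

## Working session

There is one attempt and no reset: what is moved stays moved. The work goes in short steps, Python scripts to look and compute and a tool call to move; the robot and the scene stay as the last step left them, time stands still between calls to the robot, and variables do not carry over. Pictures are saved under pics/ and viewed, and the job is handed in when it is done.

Besides the shell and the picture viewer there is one more tool, called after ">>>" by a JSON object that holds its "name" and its "arguments". step_arm: Moves the arm, as the interface text tells. Shift numbers are shares of 0.08 m and turn numbers shares of pi rad, none past 1 either way. Its arguments: {"type":"object","properties":{"plan":{"type":"array"},"claw":{"type":"number"},"grip_force":{"type":"number"}},"required":["plan"]}

```bash
mkdir -p pics; ls; cat > h.py <<'E'
import numpy as np,cv2
from station import state, read_camera, close_job, pinch_z
from scipy.spatial.transform import Rotation as R
def snap(n,f):
    c=read_camera(n); cv2.imwrite(f,c["image"][:,:,::-1]); np.savez(f[:-4]+'.npz',**c); return c
E
python3 - <<'E'
from h import *
print(state(), pinch_z)
for n in ("side","top","wrist"):
    c=snap(n,f"pics/{n}0.png"); print(n,c["mtx"].round(1).tolist(),c["extrinsics"].round(3).tolist())
E
```

```text
pics
{'clock': 0.0, 'q': array([-0.83882191,  0.50184518, -0.42679094,  1.55146683,  0.2207754 ,
        1.13829503, -0.21029383]), 'dq': array([-0.00046197, -0.00087049,  0.00213474, -0.00085961,  0.00080614,
        0.00011801, -0.00033787]), 'joint_efforts': array([-2.93304947e-04, -5.66589546e+01, -5.81651956e+00, -2.79115713e+01,
       -6.86263014e-02,  3.08216270e-02,  2.04237854e-04]), 'tool_pos': array([0.29337567, 0.57922836, 0.225673  ]), 'ee_rot': array([-7.29417699e-01, -3.05518535e+00,  2.96382819e-03]), 'ft_force': array([0.0267784 , 0.03533862, 1.40298612]), 'ft_torque': array([ 0.01475705, -0.02592624, -0.01872321]), 'finger_gap': 0.9990032588280577} 0.0188
side [[519.5, 0.0, 307.3], [0.0, 519.5, 239.0], [0.0, 0.0, 1.0]] [[0.928, 0.373, -0.007, -0.545], [0.283, -0.716, -0.638, -0.076], [-0.243, 0.59, -0.77, 1.291], [0.0, 0.0, 0.0, 1.0]]
top [[455.4, 0.0, 319.5], [0.0, 455.4, 236.2], [0.0, 0.0, 1.0]] [[-0.059, -0.998, 0.002, 0.04], [-0.978, 0.057, -0.199, 0.6], [0.198, -0.014, -0.98, 0.738], [0.0, 0.0, 0.0, 1.0]]
wrist [[371.6, 0.0, 317.7], [0.0, 371.6, 243.6], [0.0, 0.0, 1.0]] [[0.451, 0.893, -0.003, -0.649], [0.856, -0.432, 0.286, -0.037], [0.254, -0.131, -0.958, 0.39], [0.0, 0.0, 0.0, 1.0]]
```

View pics/side0.png

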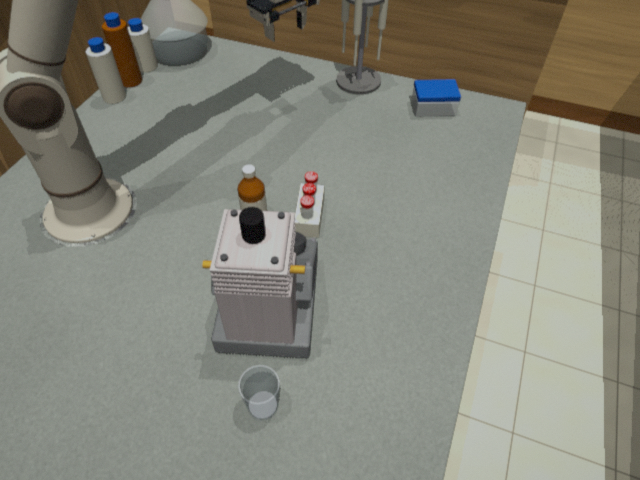

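View pics/top0.png

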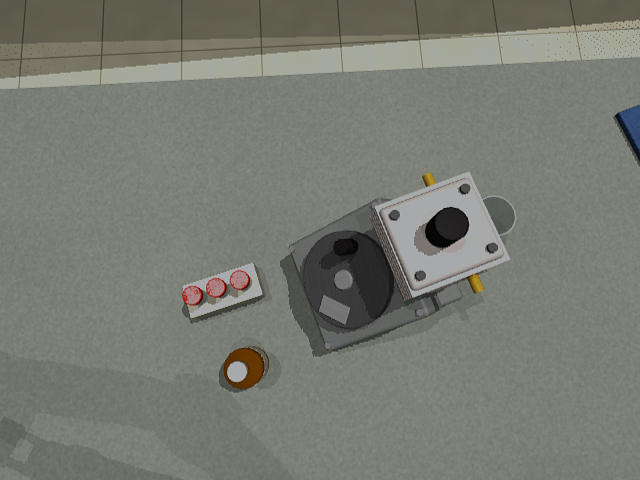

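View pics/wrist0.png

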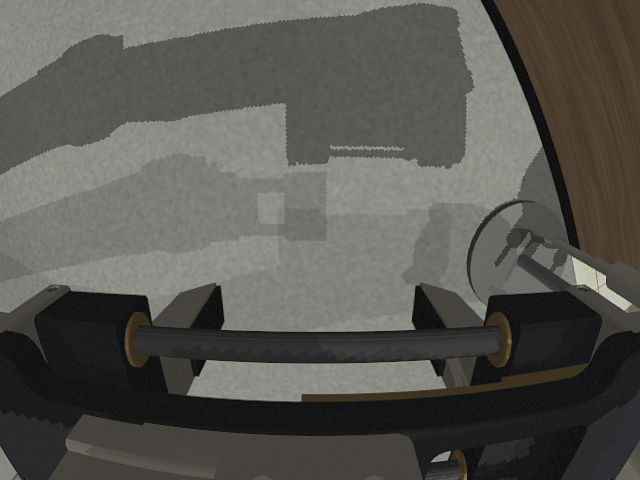

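```bash
python3 - <<'E'
import cv2
a=cv2.imread('pics/top0.png')[150:370,270:530]; cv2.imwrite('pics/topz.png',cv2.resize(a,None,fx=3,fy=2.7,interpolation=cv2.INTER_CUBIC)[:600,:800])
a=cv2.imread('pics/side0.png')[195:365,190:330]; cv2.imwrite('pics/sidez.png',cv2.resize(a,None,fx=3.5,fy=3.5,interpolation=cv2.INTER_CUBIC))
E
```

```text
(no output)
```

View pics/topz.png

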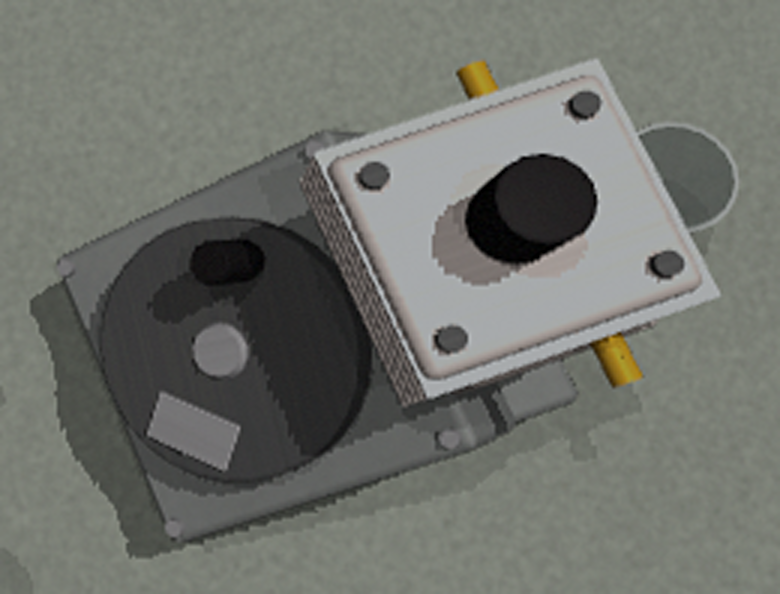

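View pics/sidez.png

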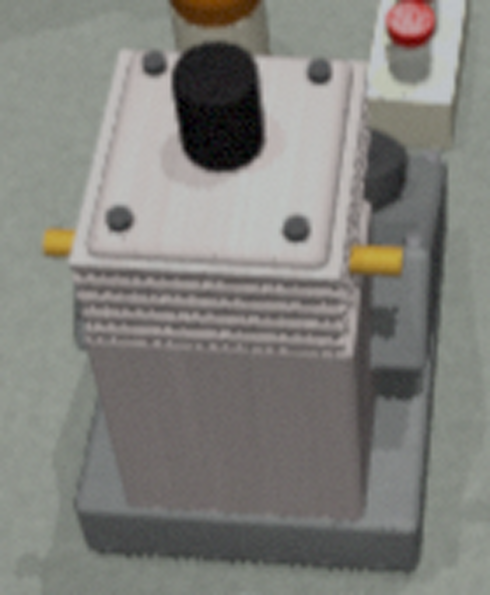

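```bash
cat >> h.py <<'E'
def load(f): return dict(np.load(f))
def proj(c,X):
    X=np.atleast_2d(X); p=X@c["extrinsics"][:3,:3].T+c["extrinsics"][:3,3]; k=c["mtx"]
    return np.c_[k[0,0]*p[:,0]/p[:,2]+k[0,2],k[1,1]*p[:,1]/p[:,2]+k[1,2]]
def tri(ca,a,cb,b):
    Pa=ca["mtx"]@ca["extrinsics"][:3]; Pb=cb["mtx"]@cb["extrinsics"][:3]
    X=cv2.triangulatePoints(Pa,Pb,np.array(a,float).T,np.array(b,float).T); return (X[:3]/X[3]).T
E
python3 - <<'E'
from h import *
from scipy.optimize import least_squares
t=load('pics/top0.npz'); s=load('pics/side0.npz')
T=[(376.7,207.4),(411.7,297.4),(470,172.2),(509.3,259.3)]
S=[(294.3,213.6),(224.3,209.9),(288.6,272.7),(211.4,270.7)]
X=tri(t,T,s,S); print(X.round(4))
print("widths",np.linalg.norm(X[0]-X[1]),np.linalg.norm(X[2]-X[3]),np.linalg.norm(X[0]-X[2]))
H=[(0.04,.061,.295),(.04,-.061,.295)]
a=np.deg2rad(35)
def w(p,P):
    c,s_=np.cos(p[2]),np.sin(p[2]); P=np.atleast_2d(P)
    return np.c_[p[0]+c*P[:,0]-s_*P[:,1],p[1]+s_*P[:,0]+c*P[:,1],P[:,2]]
def knob(th,h=.023):
    u=np.array([np.cos(a),0,np.sin(a)]);n=np.array([-np.sin(a),0,np.cos(a)]);v=np.array([0,1,0.])
    return np.array([-.02,0,.15])+.055*(np.cos(th-1)*u-np.sin(th-1)*v)+h*n
def f(p):
    q=w(p,H+[(p[4],.061,.295),(p[4],-.061,.295)]); 
    r=[(proj(t,q)-T).ravel(),(proj(s,q)-S).ravel()]
    r.append((proj(t,w(p,[(-.02,0,.15)]))-[343.3,279.6]).ravel())
    r.append((proj(t,w(p,[knob(p[3],.042),knob(p[3],.003)]))-[[340.7,247],[351,246.3]]).ravel())
    return np.concatenate(r)
r=least_squares(f,[X[:2,0].mean(),X[:2,1].mean(),-1.2,0,.15],loss='soft_l1'); print(r.x,r.fun.round(1))
E
```

```text
[[ 0.5904 -0.0658  0.2851]
 [ 0.4742 -0.0999  0.283 ]
 [ 0.6305 -0.1873  0.2889]
 [ 0.5154 -0.2243  0.2839]]
widths 0.1210866658267115 0.12101137022833579 0.12801634758635838
[ 0.52050037 -0.04472326 -1.26815903  0.19909047  0.16782667] [-0.6 -3.3  2.8 -1.  -0.3 -2.5  2.  -0.3 -0.5 -4.2 -1.4 -4.3 -2.7 -2.6
 -3.6 -5.3 -0.5 -0.3 -1.1  0.3  1.6 -0.5]
```

```bash
cat >> h.py <<'E'
a=np.deg2rad(35)
def w(p,P):
    c,s_=np.cos(p[2]),np.sin(p[2]); P=np.atleast_2d(P)
    return np.c_[p[0]+c*P[:,0]-s_*P[:,1],p[1]+s_*P[:,0]+c*P[:,1],P[:,2]]
U=np.array([np.cos(a),0,np.sin(a)]);N=np.array([-np.sin(a),0,np.cos(a)]);V=np.array([0,1,0.])
def knob(th,h=.023,r=.055):
    return np.array([-.02,0,.15])+r*(np.cos(th-1)*U-np.sin(th-1)*V)+h*N
E
python3 - <<'E'
from h import *
from scipy.optimize import least_squares
t=load('pics/top0.npz'); s=load('pics/side0.npz')
T=[(376.7,207.4),(411.7,297.4),(470,172.2),(509.3,259.3)]
S=[(294.3,213.6),(224.3,209.9),(288.6,272.7),(211.4,270.7)]
def f(p):
    z=p[5];q=w(p,[(p[6],.061,z),(p[6],-.061,z),(p[4],.061,z),(p[4],-.061,z)]); 
    r=[(proj(t,q)-T).ravel(),(proj(s,q)-S).ravel()]
    r.append((proj(t,w(p,[(-.02,0,.15)]))-[343.3,279.6]).ravel())
    r.append((proj(t,w(p,[(.04,.061,.225),(.04,-.061,.225)]))-[[371,216.7],[405,300]]).ravel()*.5)
    r.append((proj(t,w(p,[knob(p[3],.042),knob(p[3],.003)]))-[[340.7,247],[351,246.3]]).ravel())
    return np.concatenate(r)
r=least_squares(f,[.52,-.045,-1.27,0,.15,.285,.04],loss='soft_l1'); print(r.x,r.fun.round(1))
p=r.x; np.save('p.npy',p)
im=cv2.imread('pics/top0.png'); im=cv2.resize(im[150:370,270:530],None,fx=3,fy=2.7)
def dot(P,col):
    for x,y in proj(t,w(p,P)): cv2.circle(im,(int((x-270)*3),int((y-150)*2.7)),2,col,-1)
th=np.linspace(0,6.28,60)
dot([knob(x,0,.075) for x in th],(0,255,0)); dot([(-.02,0,.15)],(0,0,255))
dot([knob(p[3],h) for h in (.003,.023,.042)],(255,0,255))
dot([(.04,y,.225) for y in (-.061,0,.061)],(0,255,255)); cv2.imwrite('pics/ov.png',im)
E
```

```text
[ 0.52044126 -0.04549616 -1.26281529  0.18875384  0.16899192  0.28431868
  0.03879846] [-2.2 -0.7  0.9 -0.3 -2.1 -0.5 -0.1 -0.1 -0.3 -0.3 -0.6 -0.1 -2.2  2.3
 -2.4 -0.1  0.1 -0.2 -0.4  0.4 -0.2 -0.1 -1.   0.2  1.7 -0.6]
```

View pics/ov.png

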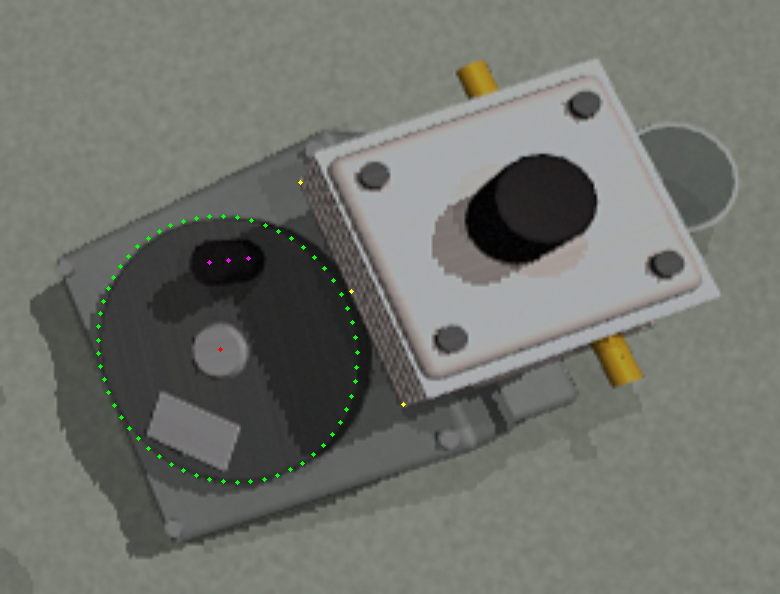

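```bash
cat >> h.py <<'E'
P=np.load('p.npy')
def wv(v): return (w(P,[v])-w(P,[[0,0,0]]))[0]+np.array([0,0,0])
def goalR():
    z=-wv(N); y=wv(V); x=np.cross(y,z); return np.c_[x,y,z]
def cmd(pos,Rg=None,st=None):
    st=st or state(); R0=R.from_rotvec(st["ee_rot"]).as_matrix()
    if Rg is None: Rg=goalR()
    d=R0.T@(np.array(pos)-st["tool_pos"]); t=R.from_matrix(R0.T@Rg).as_rotvec()
    return (d/.08).round(3),(t/np.pi).round(3)
def kw(th,h=.010,r=.055): return w(P,[knob(th,h,r)])[0]
E
python3 - <<'E'
from h import *
t=load('pics/top0.npz')
def atz(px,z):
    K=t["mtx"];E=t["extrinsics"];C=-E[:3,:3].T@E[:3,3];d=E[:3,:3].T@np.linalg.inv(K)@[*px,1]
    return C+d*(z-C[2])/d[2]
for n,px,z in [("bottle cap",(237,371),.15),("rack ends",(187,306),.08),("",(258,283),.08),("",(240,280),.1),("beaker",(494,215),.095)]: print(n,atz(px,z).round(3))
print(goalR().round(3))
th=P[3]
for h in (.01,.1,.15): print(h,kw(th,h).round(3))
print(cmd(kw(th,.13)))
print(wv(N))
E
```

```text
bottle cap [0.39  0.138 0.15 ]
rack ends [0.493 0.231 0.08 ]
 [0.524 0.112 0.08 ]
 [0.528 0.139 0.1  ]
beaker [ 0.614 -0.292  0.095]
[[-0.248  0.953  0.174]
 [ 0.781  0.303 -0.547]
 [-0.574  0.    -0.819]]
0.01 [ 0.56  -0.038  0.18 ]
0.1 [0.544 0.011 0.254]
0.15 [0.536 0.038 0.295]
(array([-5.859, -4.772, -0.647]), array([ 0.077, -0.184,  0.245]))
[-0.17387126  0.54658825  0.81915204]
```

>>> {"name": "step_arm", "arguments": {"plan": [[[-0.45,-0.4,-0.2],[0,0,0]],[[-0.95,-0.8,-0.4],[0,0,0]],[[-0.95,-0.8,-0.4],[0,0,0]],[[-0.95,-0.8,-0.4],[0,0,0]]]}}

```text
clock: 0.48
tool_pos: [0.337, 0.4834, 0.2592]
ee_rot: [0.74, 3.05, -0.004]
ft_force: [0.4, 0.5, -0.4]
finger_gap: 1.002
```

>>> {"name": "step_arm", "arguments": {"plan": [[[-0.45,-0.4,-0.1],[0,0,0]],[[-1,-0.8,-0.3],[0,0,0]],[[-1,-0.8,-0.3],[0,0,0]],[[-1,-0.8,-0.3],[0,0,0]]]}}

```text
clock: 0.82
tool_pos: [0.3833, 0.3845, 0.2847]
ee_rot: [0.752, 3.043, -0.006]
ft_force: [1.1, -0.3, 0.3]
finger_gap: 0.997
```

```bash
python3 - <<'E'
from h import *
s=state();print(s["clock"],s["tool_pos"],s["ft_force"],s["q"].round(2))
print(cmd(kw(P[3],.13)))
E
```

```text
0.8167 [0.38325017 0.38447531 0.28469745] [ 1.13938119 -0.27848316  0.32042482] [-0.51  0.25 -0.39  1.75  0.11  1.16  0.15]
(array([-3.804, -3.044,  0.118]), array([ 0.076, -0.182,  0.24 ]))
```

>>> {"name": "step_arm", "arguments": {"plan": [[[-0.3,-0.2,0],[0.01,-0.03,0.035]],[[-0.6,-0.5,0],[0.02,-0.06,0.07]],[[-1,-0.8,0],[0.035,-0.09,0.105]],[[-1,-0.8,0],[0.045,-0.12,0.14]],[[-1,-0.8,0],[0.055,-0.15,0.18]],[[-1,-0.8,0],[0.07,-0.17,0.21]],[[-1,-0.8,0],[0.076,-0.182,0.24]],[[-1,-0.8,0],[0.076,-0.182,0.24]],[[-1,-0.8,0],[0.076,-0.182,0.24]],[[-1,-0.8,0],[0.076,-0.182,0.24]],[[-1,-0.8,0],[0.076,-0.182,0.24]]]}}

```text
clock: 1.73
tool_pos: [0.424, 0.2909, 0.2852]
ee_rot: [1.537, 2.106, -0.485]
ft_force: [1.2, -0.0, -0.2]
finger_gap: 1.003
```

```bash
python3 - <<'E'
from h import *
s=state();print(s["clock"],s["tool_pos"],s["ft_force"],s["q"].round(2))
print(cmd(kw(P[3],.13)))
E
```

```text
1.7333 [0.42403701 0.29094869 0.28517571] [ 1.23278777 -0.04964424 -0.23508615] [-0.8   0.41 -0.24  1.67  0.54  1.52 -0.88]
(array([-2.883,  0.366,  2.123]), array([ 0.   , -0.   ,  0.001]))
```

>>> {"name": "step_arm", "arguments": {"plan": [[[-0.5,0.1,0.35],[0,0,0]],[[-1,0.15,0.7],[0,0,0]],[[-1,0.15,0.7],[0,0,0]],[[-1,0.15,0.7],[0,0,0]]]}}

```text
clock: 2.07
tool_pos: [0.467, 0.1952, 0.2866]
ee_rot: [1.544, 2.098, -0.487]
ft_force: [0.2, 0.0, -0.2]
finger_gap: 1.001
```

>>> {"name": "step_arm", "arguments": {"plan": [[[-0.5,0.1,0.35],[0,0,0]],[[-1,0.1,0.7],[0,0,0]],[[-1,0.1,0.7],[0,0,0]],[[-1,0.1,0.7],[0,0,0]]]}}

```text
clock: 2.4
tool_pos: [0.5045, 0.0979, 0.2883]
ee_rot: [1.552, 2.091, -0.49]
ft_force: [0.1, -0.2, -0.3]
finger_gap: 0.998
```

```bash
python3 - <<'E'
from h import *
s=state();print(s["clock"],s["tool_pos"],s["ft_force"],s["q"].round(2))
print(cmd(kw(P[3],.13)))
for n in ("top","wrist"): snap(n,f"pics/{n}1.png")
E
```

```text
2.4 [0.50451409 0.09788172 0.28826928] [ 0.13988956 -0.2043545  -0.29139667] [-0.54  0.27 -0.12  1.86  0.62  1.32 -0.62]
(array([-0.721,  0.158,  0.663]), array([-0.002,  0.001, -0.004]))
```

View pics/top1.png

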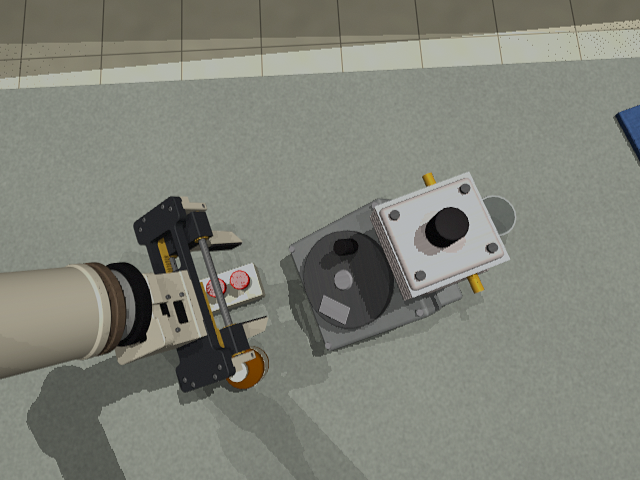

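View pics/wrist1.png

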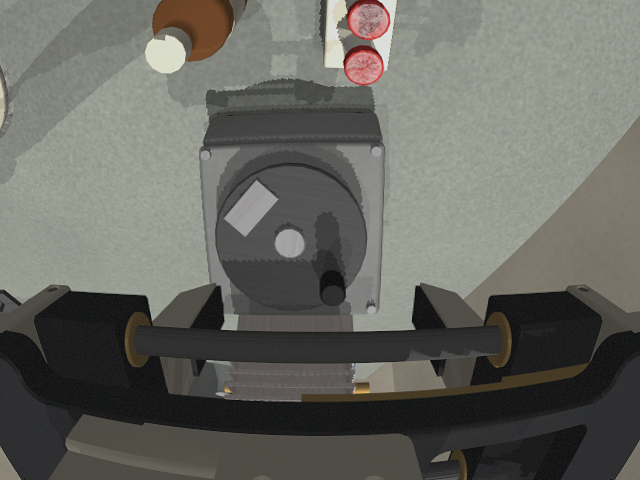

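```bash
cat >> h.py <<'E'
def fproj(c,X):
    X=np.atleast_2d(X).astype(float); E=c["extrinsics"]
    r,_=cv2.Rodrigues(E[:3,:3]); o=cv2.fisheye.projectPoints(X[None],r,E[:3,3].reshape(3,1),c["mtx"],np.zeros(4))[0]; return o[0]
def overlay(c,f,th,out,box):
    im=cv2.imread(f)
    pj=fproj
    def dot(Q,col):
        for x,y in pj(c,w(P,Q)): cv2.circle(im,(int(x),int(y)),1,col,-1)
    dot([knob(x,0,.075) for x in np.linspace(0,6.28,60)],(0,255,0)); dot([(-.02,0,.15)],(0,0,255))
    dot([knob(th,h) for h in (.003,.023,.042)],(255,0,255))
    dot([(.04,y,.225) for y in (-.061,0,.061)],(0,255,255))
    x0,x1,y0,y1=box; cv2.imwrite(out,cv2.resize(im[y0:y1,x0:x1],None,fx=3,fy=3,interpolation=cv2.INTER_CUBIC))
E
python3 - <<'E'
from h import *
overlay(load('pics/wrist1.npz'),'pics/wrist1.png',P[3],'pics/ov1.png',(190,410,140,330))
E
```

```text
Traceback (most recent call last):
  File "h.py", line 38, in overlay
    dot([knob(x,0,.075) for x in np.linspace(0,6.28,60)],(0,255,0)); dot([(-.02,0,.15)],(0,0,255))
    ~~~^^^^^^^^^^^^^^^^^^^^^^^^^^^^^^^^^^^^^^^^^^^^^^^^^^^^^^^^^^^^
  File "h.py", line 37, in dot
    for x,y in pj(c,w(P,Q)): cv2.circle(im,(int(x),int(y)),1,col,-1)
               ~~^^^^^^^^^^
  File "h.py", line 32, in fproj
    r,_=cv2.Rodrigues(E[:3,:3]); o=cv2.fisheye.projectPoints(X[None],r,E[:3,3].reshape(3,1),c["mtx"],np.zeros(4))[0]; return o[0]
                                   ~~~~~~~~~~~~~~~~~~~~~~~~~^^^^^^^^^^^^^^^^^^^^^^^^^^^^^^^^^^^^^^^^^^^^^^^^^^^^^
cv2.error: OpenCV(4.12.0) /io/opencv/modules/calib3d/src/fisheye.cpp:83: error: (-215:Assertion failed) _tvec.getMat().isContinuous() && _rvec.getMat().isContinuous() in function 'projectPoints'
```

```bash
sed -i 's/E\[:3,3\].reshape(3,1),c/E[:3,3].copy().reshape(3,1),c/' h.py
python3 - <<'E'
from h import *
overlay(load('pics/wrist1.npz'),'pics/wrist1.png',P[3],'pics/ov1.png',(190,410,140,330))
E
```

```text
(no output)
```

View pics/ov1.png

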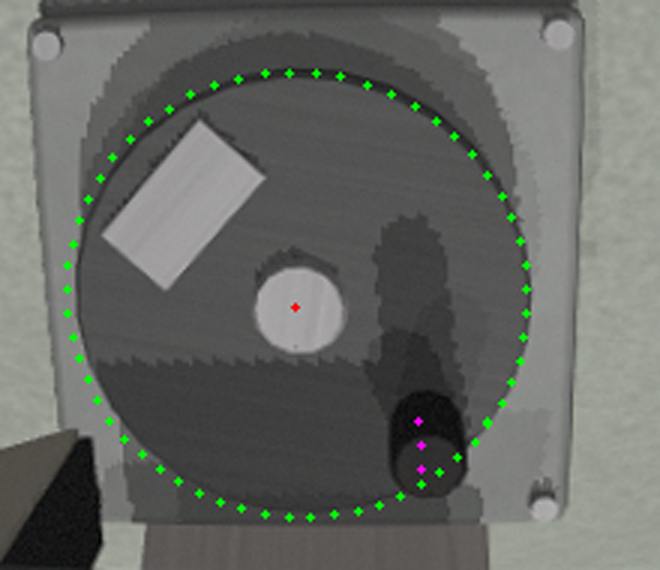

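```bash
python3 - <<'E'
from h import *
p=P.copy(); p[:2]+=.0015*wv(V)[:2]; np.save('p.npy',p)
E
python3 - <<'E'
from h import *
print(cmd(kw(P[3],.09)), cmd(kw(P[3],.06)),cmd(kw(P[3],.01)))
E
```

```text
(array([-0.79 ,  0.161,  1.197]), array([-0.001,  0.   , -0.002])) (array([-0.79 ,  0.162,  1.572]), array([-0.001,  0.   , -0.002])) (array([-0.79 ,  0.163,  2.197]), array([-0.001,  0.   , -0.002]))
```

>>> {"name": "step_arm", "arguments": {"plan": [[[-0.4,0.1,0.3],[0,0,0]],[[-0.79,0.16,0.6],[0,0,0]],[[-0.79,0.16,0.9],[0,0,0]],[[-0.79,0.16,1],[0,0,0]],[[-0.79,0.16,1],[0,0,0]],[[-0.79,0.16,1],[0,0,0]]], "claw": 0.2}}

```text
clock: 3.0
tool_pos: [0.5444, 0.0168, 0.258]
ee_rot: [1.544, 2.101, -0.483]
ft_force: [0.6, 0.8, 0.2]
finger_gap: 0.625
```

```bash
python3 - <<'E'
from h import *
c=snap("wrist","pics/w2.png"); overlay(c,'pics/w2.png',P[3],'pics/ov2.png',(200,460,160,360))
print(cmd(kw(P[3],.045)),cmd(kw(P[3],.01)))
E
```

```text
(array([-0.029, -0.011,  0.781]), array([ 0.   , -0.   , -0.001])) (array([-0.029, -0.012,  1.219]), array([ 0.   , -0.   , -0.001]))
```

View pics/ov2.png

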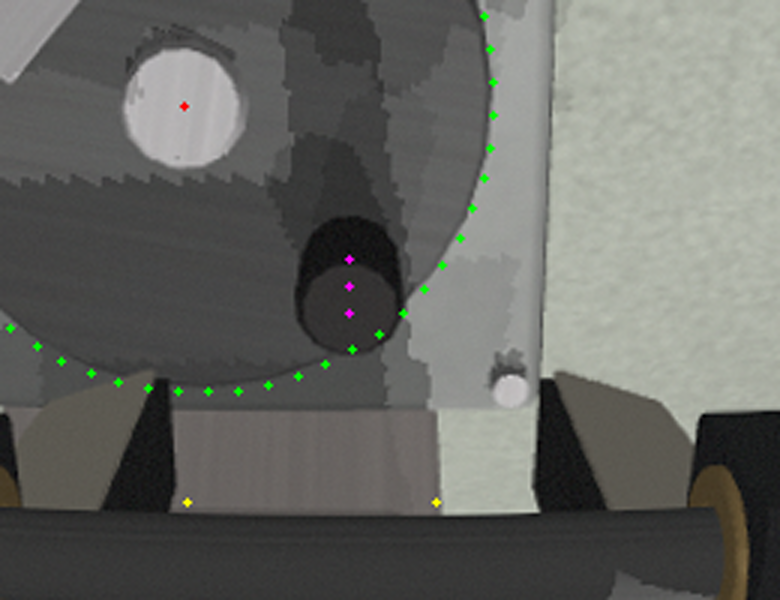

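>>> {"name": "step_arm", "arguments": {"plan": [[[-0.03,-0.01,0.3],[0,0,0]],[[-0.03,-0.01,0.6],[0,0,0]],[[-0.03,-0.01,0.8],[0,0,0]],[[-0.03,-0.01,1],[0,0,0]],[[-0.03,-0.01,1],[0,0,0]],[[-0.03,-0.01,1],[0,0,0]]]}}

```text
clock: 3.55
tool_pos: [0.5586, -0.0267, 0.1944]
ee_rot: [1.542, 2.103, -0.481]
ft_force: [0.1, 0.8, 0.5]
finger_gap: 0.603
```

```bash
python3 - <<'E'
from h import *
print(state()["ft_force"],cmd(kw(P[3],.01)))
E
```

```text
[0.08692616 0.80099855 0.54967537] (array([-0.016, -0.009,  0.232]), array([ 0.   , -0.001, -0.001]))
```

Seat, then close gently.

>>> {"name": "step_arm", "arguments": {"plan": [[[-0.01,-0.01,0.12],[0,0,0]],[[-0.016,-0.01,0.2],[0,0,0]],[[-0.016,-0.01,0.22],[0,0,0]],[[-0.016,-0.01,0.22],[0,0,0]]]}}

```text
clock: 3.88
tool_pos: [0.5611, -0.0377, 0.1806]
ee_rot: [1.542, 2.103, -0.482]
ft_force: [-0.0, 0.1, 0.4]
finger_gap: 0.599
```

>>> {"name": "step_arm", "arguments": {"plan": [[[0,0,0],[0,0,0]],[[0,0,0],[0,0,0]],[[0,0,0],[0,0,0]],[[0,0,0],[0,0,0]],[[0,0,0],[0,0,0]],[[0,0,0],[0,0,0]],[[0,0,0],[0,0,0]],[[0,0,0],[0,0,0]]], "claw": -1, "grip_force": 25}}

```text
clock: 4.55
tool_pos: [0.5609, -0.0376, 0.1806]
ee_rot: [1.542, 2.103, -0.482]
ft_force: [-1.5, 1.5, 2.1]
finger_gap: 0.254
```

```bash
python3 - <<'E'
from h import *
c=snap("wrist","pics/w3.png"); s=state()
print(s["clock"],s["ft_force"],s["finger_gap"]*92,cmd(kw(P[3],.01)))
E
```

```text
4.6 [-1.0177      1.19369477  2.16507387] 23.429266510843686 (array([-0.   ,  0.005,  0.011]), array([ 0.   , -0.001, -0.001]))
```

View pics/w3.png

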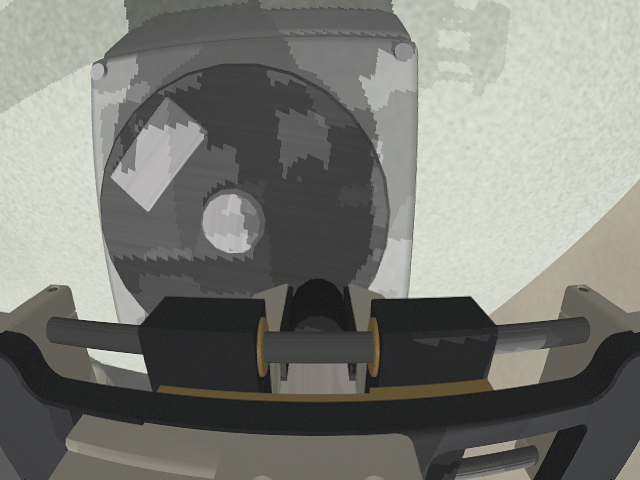

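```bash
cat >> h.py <<'E'
def meas(st=None):
    st=st or state(); A=np.c_[wv(U),wv(V),wv(N)]
    d=A.T@(st["tool_pos"]-w(P,[(-.02,0,.15)])[0]); th=1-np.arctan2(d[1],d[0])
    F=A.T@st["ft_force"]; tg=np.array([-np.sin(th-1),-np.cos(th-1),0]); ra=np.array([np.cos(th-1),-np.sin(th-1),0])
    return th,np.hypot(d[0],d[1]),d[2],-F@tg,F@ra,F[2]   # push = -tangential reaction
def rows(th1,n,hold=2):
    st=state(); m=meas(st); print("clock %.2f th %.3f r %.4f h %.4f push %.1f rad %.1f ax %.1f gap %.3f"%(st["clock"],*m,st["finger_gap"]))
    out=[]
    for t in np.r_[np.linspace(m[0],th1,n+1)[1:],[th1]*hold]:
        d,r=cmd(kw(t,.01),st=st); out.append([[float(x) for x in d.round(2)],[0,0,0]])
    print(r); import json; print(json.dumps(out))
E
python3 -c "
from h import *
rows(.6,10)"
```

```text
clock 4.60 th 0.193 r 0.0547 h 0.0109 push -0.5 rad -0.4 ax 2.6 gap 0.255
[ 0.    -0.001 -0.001]
[[[-0.02, -0.02, 0.01], [0, 0, 0]], [[-0.04, -0.04, 0.01], [0, 0, 0]], [[-0.06, -0.06, 0.01], [0, 0, 0]], [[-0.08, -0.08, 0.01], [0, 0, 0]], [[-0.09, -0.1, 0.01], [0, 0, 0]], [[-0.11, -0.13, 0.01], [0, 0, 0]], [[-0.12, -0.15, 0.01], [0, 0, 0]], [[-0.14, -0.18, 0.01], [0, 0, 0]], [[-0.15, -0.2, 0.01], [0, 0, 0]], [[-0.16, -0.23, 0.01], [0, 0, 0]], [[-0.16, -0.23, 0.01], [0, 0, 0]], [[-0.16, -0.23, 0.01], [0, 0, 0]]]
```

>>> {"name": "step_arm", "arguments": {"plan": [[[-0.02,-0.02,0.01],[0,0,0]],[[-0.04,-0.04,0.01],[0,0,0]],[[-0.06,-0.06,0.01],[0,0,0]],[[-0.08,-0.08,0.01],[0,0,0]],[[-0.09,-0.1,0.01],[0,0,0]],[[-0.11,-0.13,0.01],[0,0,0]],[[-0.12,-0.15,0.01],[0,0,0]],[[-0.14,-0.18,0.01],[0,0,0]],[[-0.15,-0.2,0.01],[0,0,0]],[[-0.16,-0.23,0.01],[0,0,0]],[[-0.16,-0.23,0.01],[0,0,0]]]}}

```text
clock: 5.52
tool_pos: [0.5469, -0.0532, 0.188]
ee_rot: [1.541, 2.103, -0.48]
ft_force: [-2.0, 5.1, 6.7]
finger_gap: 0.255
```

```bash
python3 -c "
from h import *
rows(.9,8)"
```

```text
clock 5.52 th 0.601 r 0.0551 h 0.0108 push -0.1 rad -0.7 ax 8.6 gap 0.255
[ 0.001 -0.001 -0.001]
[[[-0.01, -0.02, 0.01], [0, 0, 0]], [[-0.02, -0.05, 0.01], [0, 0, 0]], [[-0.02, -0.07, 0.01], [0, 0, 0]], [[-0.03, -0.1, 0.01], [0, 0, 0]], [[-0.04, -0.12, 0.01], [0, 0, 0]], [[-0.04, -0.15, 0.01], [0, 0, 0]], [[-0.05, -0.17, 0.01], [0, 0, 0]], [[-0.05, -0.2, 0.01], [0, 0, 0]], [[-0.05, -0.2, 0.01], [0, 0, 0]], [[-0.05, -0.2, 0.01], [0, 0, 0]]]
```

>>> {"name": "step_arm", "arguments": {"plan": [[[-0.01,-0.02,-0.01],[0,0,0]],[[-0.02,-0.05,-0.01],[0,0,0]],[[-0.02,-0.07,-0.01],[0,0,0]],[[-0.03,-0.1,-0.01],[0,0,0]],[[-0.04,-0.12,-0.01],[0,0,0]],[[-0.04,-0.15,-0.01],[0,0,0]],[[-0.05,-0.17,-0.01],[0,0,0]],[[-0.05,-0.2,-0.01],[0,0,0]],[[-0.05,-0.2,-0.01],[0,0,0]]]}}

```text
clock: 6.27
tool_pos: [0.5315, -0.0619, 0.1907]
ee_rot: [1.542, 2.102, -0.483]
ft_force: [0.9, -3.9, -4.5]
finger_gap: 0.258
```

```bash
python3 -c "
from h import *
rows(1.1,7,2)"
```

```text
clock 6.27 th 0.926 r 0.0554 h 0.0110 push -0.4 rad 0.7 ax -5.9 gap 0.258
[ 0.    -0.    -0.001]
[[[0.0, -0.02, 0.01], [0, 0, 0]], [[0.0, -0.03, 0.01], [0, 0, 0]], [[0.0, -0.05, 0.01], [0, 0, 0]], [[0.0, -0.07, 0.01], [0, 0, 0]], [[0.0, -0.09, 0.01], [0, 0, 0]], [[0.0, -0.1, 0.01], [0, 0, 0]], [[0.01, -0.12, 0.01], [0, 0, 0]], [[0.01, -0.12, 0.01], [0, 0, 0]], [[0.01, -0.12, 0.01], [0, 0, 0]]]
```

>>> {"name": "step_arm", "arguments": {"plan": [[[0,-0.02,0],[0,0,0]],[[0,-0.03,0],[0,0,0]],[[0,-0.05,0],[0,0,0]],[[0,-0.07,0],[0,0,0]],[[0,-0.09,0],[0,0,0]],[[0,-0.1,0],[0,0,0]],[[0.01,-0.12,0],[0,0,0]],[[0.01,-0.12,0],[0,0,0]],[[0.01,-0.12,0],[0,0,0]]]}}

```text
clock: 7.02
tool_pos: [0.5227, -0.0647, 0.1907]
ee_rot: [1.542, 2.101, -0.483]
ft_force: [3.6, -4.7, -3.0]
finger_gap: 0.255
```

```bash
python3 -c "
from h import *
rows(1.3,7,2)"
```

```text
clock 7.02 th 1.094 r 0.0555 h 0.0110 push 2.2 rad 2.6 ax -5.7 gap 0.255
[ 0.    -0.    -0.001]
[[[0.01, -0.02, 0.01], [0, 0, 0]], [[0.01, -0.04, 0.01], [0, 0, 0]], [[0.02, -0.06, 0.01], [0, 0, 0]], [[0.02, -0.08, 0.01], [0, 0, 0]], [[0.02, -0.1, 0.01], [0, 0, 0]], [[0.03, -0.12, 0.01], [0, 0, 0]], [[0.03, -0.14, 0.01], [0, 0, 0]], [[0.03, -0.14, 0.01], [0, 0, 0]], [[0.03, -0.14, 0.01], [0, 0, 0]]]
```

>>> {"name": "step_arm", "arguments": {"plan": [[[0.01,-0.02,0],[0,0,0]],[[0.01,-0.04,0.01],[0,0,0]],[[0.02,-0.06,0.01],[0,0,0]],[[0.02,-0.08,0.01],[0,0,0]],[[0.02,-0.1,0.01],[0,0,0]],[[0.03,-0.12,0.01],[0,0,0]],[[0.03,-0.14,0.01],[0,0,0]],[[0.03,-0.14,0.01],[0,0,0]],[[0.03,-0.14,0.01],[0,0,0]]]}}

```text
clock: 7.77
tool_pos: [0.5139, -0.0663, 0.1899]
ee_rot: [1.54, 2.099, -0.478]
ft_force: [7.3, -4.1, -3.9]
finger_gap: 0.25
```

```bash
python3 -c "
from h import *
rows(1.4,4,2)"
```

```text
clock 7.77 th 1.255 r 0.0557 h 0.0110 push 6.3 rad 1.3 ax -6.7 gap 0.250
[ 0.002  0.    -0.001]
[[[0.02, -0.02, 0.01], [0, 0, 0]], [[0.02, -0.05, 0.01], [0, 0, 0]], [[0.03, -0.07, 0.01], [0, 0, 0]], [[0.04, -0.09, 0.01], [0, 0, 0]], [[0.04, -0.09, 0.01], [0, 0, 0]], [[0.04, -0.09, 0.01], [0, 0, 0]]]
```

>>> {"name": "step_arm", "arguments": {"plan": [[[0.02,-0.03,0.01],[0,0,0]],[[0.02,-0.05,0.02],[0,0,0]],[[0.03,-0.07,0.02],[0,0,0]],[[0.04,-0.09,0.02],[0,0,0]],[[0.05,-0.11,0.02],[0,0,0]],[[0.06,-0.13,0.02],[0,0,0]],[[0.06,-0.13,0.02],[0,0,0]]]}}

```text
clock: 8.35
tool_pos: [0.5063, -0.0667, 0.1884]
ee_rot: [1.537, 2.095, -0.473]
ft_force: [7.2, -5.0, 4.5]
finger_gap: 0.254
```

```bash
python3 -c "
from h import *
rows(1.6,5,2)"
```

```text
clock 8.35 th 1.395 r 0.0557 h 0.0109 push 8.1 rad 5.6 ax -0.3 gap 0.254
[ 0.003  0.001 -0.002]
[[[0.02, -0.02, 0.01], [0, 0, 0]], [[0.03, -0.05, 0.01], [0, 0, 0]], [[0.04, -0.07, 0.01], [0, 0, 0]], [[0.06, -0.1, 0.01], [0, 0, 0]], [[0.08, -0.12, 0.01], [0, 0, 0]], [[0.08, -0.12, 0.01], [0, 0, 0]], [[0.08, -0.12, 0.01], [0, 0, 0]]]
```

```bash
sed -i 's/kw(t,.01)/kw(t,.011,.0558)/' h.py; python3 -c "
from h import *
rows(1.58,4,2)"
```

```text
clock 8.35 th 1.395 r 0.0557 h 0.0109 push 8.1 rad 5.6 ax -0.3 gap 0.254
[ 0.003  0.001 -0.002]
[[[0.01, -0.03, -0.0], [0, 0, 0]], [[0.03, -0.06, -0.0], [0, 0, 0]], [[0.04, -0.09, -0.0], [0, 0, 0]], [[0.06, -0.12, -0.0], [0, 0, 0]], [[0.06, -0.12, -0.0], [0, 0, 0]], [[0.06, -0.12, -0.0], [0, 0, 0]]]
```

>>> {"name": "step_arm", "arguments": {"plan": [[[0.02,-0.03,0],[0.003,0.001,0]],[[0.03,-0.06,0],[0.003,0.001,0]],[[0.04,-0.09,0],[0.003,0.001,0]],[[0.05,-0.11,0],[0.003,0.001,0]],[[0.06,-0.12,0],[0.003,0.001,0]],[[0.06,-0.12,0],[0.003,0.001,0]]]}}

```text
clock: 8.85
tool_pos: [0.4984, -0.0661, 0.1865]
ee_rot: [1.542, 2.096, -0.477]
ft_force: [11.1, -7.5, -7.7]
finger_gap: 0.254
```

```bash
python3 -c "
from h import *
rows(1.7,4,2)"
```

```text
clock 8.85 th 1.540 r 0.0559 h 0.0111 push 9.3 rad -0.7 ax -12.4 gap 0.254
[ 0.002  0.    -0.002]
[[[0.02, -0.02, 0.0], [0, 0, 0]], [[0.03, -0.05, 0.0], [0, 0, 0]], [[0.05, -0.07, 0.0], [0, 0, 0]], [[0.06, -0.09, 0.0], [0, 0, 0]], [[0.06, -0.09, 0.0], [0, 0, 0]], [[0.06, -0.09, 0.0], [0, 0, 0]]]
```

>>> {"name": "step_arm", "arguments": {"plan": [[[0.02,-0.02,0.01],[0.002,0,0]],[[0.03,-0.05,0.01],[0.002,0,0]],[[0.05,-0.07,0.02],[0.002,0,0]],[[0.06,-0.09,0.02],[0.002,0,0]],[[0.07,-0.1,0.02],[0.002,0,0]],[[0.07,-0.1,0.02],[0.002,0,0]]]}}

```text
clock: 9.35
tool_pos: [0.4933, -0.0651, 0.1847]
ee_rot: [1.543, 2.092, -0.479]
ft_force: [7.8, -5.8, 3.6]
finger_gap: 0.255
```

```bash
python3 -c "
from h import *
rows(1.83,4,2)"
```

```text
clock 9.35 th 1.639 r 0.0559 h 0.0109 push 9.6 rad 3.4 ax -1.6 gap 0.255
[ 0.002  0.001 -0.003]
[[[0.02, -0.03, -0.0], [0, 0, 0]], [[0.04, -0.05, -0.0], [0, 0, 0]], [[0.06, -0.08, -0.0], [0, 0, 0]], [[0.09, -0.1, -0.0], [0, 0, 0]], [[0.09, -0.1, -0.0], [0, 0, 0]], [[0.09, -0.1, -0.0], [0, 0, 0]]]
```

>>> {"name": "step_arm", "arguments": {"plan": [[[0.02,-0.03,0.01],[0,0,0]],[[0.04,-0.05,0.01],[0,0,0]],[[0.05,-0.07,0.01],[0,0,0]],[[0.06,-0.08,0.01],[0,0,0]],[[0.07,-0.09,0.01],[0,0,0]],[[0.07,-0.09,0.01],[0,0,0]]]}}

```text
clock: 9.85
tool_pos: [0.4884, -0.0638, 0.1828]
ee_rot: [1.541, 2.088, -0.474]
ft_force: [9.8, -6.5, -0.8]
finger_gap: 0.253
```

```bash
python3 -c "
from h import *
rows(1.9,4,2)"
```

```text
clock 9.85 th 1.735 r 0.0560 h 0.0110 push 10.2 rad 0.3 ax -5.9 gap 0.253
[ 0.003  0.002 -0.004]
[[[0.02, -0.02, -0.0], [0, 0, 0]], [[0.04, -0.04, -0.0], [0, 0, 0]], [[0.06, -0.06, -0.0], [0, 0, 0]], [[0.08, -0.08, -0.0], [0, 0, 0]], [[0.08, -0.08, -0.0], [0, 0, 0]], [[0.08, -0.08, -0.0], [0, 0, 0]]]
```

>>> {"name": "step_arm", "arguments": {"plan": [[[0.02,-0.02,0.01],[0.002,0.001,0]],[[0.04,-0.04,0.01],[0.002,0.001,0]],[[0.05,-0.06,0.01],[0.002,0.001,0]],[[0.06,-0.07,0.01],[0.002,0.001,0]],[[0.07,-0.08,0.01],[0.002,0.001,0]],[[0.07,-0.08,0.01],[0.002,0.001,0]]]}}

```text
clock: 10.35
tool_pos: [0.4846, -0.0623, 0.181]
ee_rot: [1.544, 2.087, -0.474]
ft_force: [11.4, -7.2, -1.6]
finger_gap: 0.251
```

```bash
python3 -c "
from h import *
rows(2.0,4,2)"
```

```text
clock 10.35 th 1.815 r 0.0560 h 0.0110 push 11.4 rad -1.1 ax -7.3 gap 0.251
[ 0.003  0.002 -0.004]
[[[0.03, -0.02, -0.0], [0, 0, 0]], [[0.05, -0.04, -0.0], [0, 0, 0]], [[0.08, -0.06, -0.0], [0, 0, 0]], [[0.1, -0.08, -0.0], [0, 0, 0]], [[0.1, -0.08, -0.0], [0, 0, 0]], [[0.1, -0.08, -0.0], [0, 0, 0]]]
```

>>> {"name": "step_arm", "arguments": {"plan": [[[0.02,-0.02,0.01],[0.002,0.001,0]],[[0.04,-0.03,0.01],[0.002,0.001,0]],[[0.06,-0.05,0.01],[0.002,0.001,0]],[[0.07,-0.06,0.01],[0.002,0.001,0]],[[0.08,-0.07,0.01],[0.002,0.001,0]],[[0.08,-0.07,0.01],[0.002,0.001,0]]]}}

```text
clock: 10.85
tool_pos: [0.4811, -0.0607, 0.1792]
ee_rot: [1.547, 2.085, -0.476]
ft_force: [9.9, -7.8, 1.2]
finger_gap: 0.254
```

```bash
python3 -c "
from h import *
rows(2.06,4,2)"
```

```text
clock 10.85 th 1.891 r 0.0560 h 0.0110 push 11.7 rad 0.3 ax -5.0 gap 0.254
[ 0.002  0.002 -0.005]
[[[0.02, -0.02, -0.0], [0, 0, 0]], [[0.05, -0.03, -0.0], [0, 0, 0]], [[0.07, -0.05, -0.0], [0, 0, 0]], [[0.1, -0.06, -0.0], [0, 0, 0]], [[0.1, -0.06, -0.0], [0, 0, 0]], [[0.1, -0.06, -0.0], [0, 0, 0]]]
```

>>> {"name": "step_arm", "arguments": {"plan": [[[0.02,-0.02,0.01],[0,0,0]],[[0.04,-0.03,0.01],[0,0,0]],[[0.06,-0.04,0.01],[0,0,0]],[[0.08,-0.05,0.01],[0,0,0]],[[0.09,-0.06,0.01],[0,0,0]],[[0.09,-0.06,0.01],[0,0,0]]]}}

```text
clock: 11.35
tool_pos: [0.4776, -0.0586, 0.177]
ee_rot: [1.546, 2.079, -0.475]
ft_force: [5.7, -6.4, 3.9]
finger_gap: 0.254
```

```bash
python3 -c "
from h import *
rows(2.12,4,2)"
```

```text
clock 11.35 th 1.974 r 0.0560 h 0.0109 push 9.1 rad 2.0 ax -1.3 gap 0.254
[ 0.003  0.003 -0.006]
[[[0.02, -0.01, -0.0], [0, 0, 0]], [[0.04, -0.03, -0.0], [0, 0, 0]], [[0.07, -0.04, -0.0], [0, 0, 0]], [[0.09, -0.05, -0.0], [0, 0, 0]], [[0.09, -0.05, -0.0], [0, 0, 0]], [[0.09, -0.05, -0.0], [0, 0, 0]]]
```

>>> {"name": "step_arm", "arguments": {"plan": [[[0.02,-0.01,0.01],[0,0,0]],[[0.03,-0.02,0.01],[0,0,0]],[[0.05,-0.03,0.01],[0,0,0]],[[0.06,-0.03,0.01],[0,0,0]],[[0.06,-0.03,0.01],[0,0,0]]]}}

```text
clock: 11.77
tool_pos: [0.4756, -0.0573, 0.1756]
ee_rot: [1.546, 2.074, -0.475]
ft_force: [0.2, -1.8, 6.1]
finger_gap: 0.254
```

```bash
python3 -c "
from h import *
rows(2.15,4,2)"
```

```text
clock 11.77 th 2.023 r 0.0560 h 0.0109 push 4.0 rad 2.9 ax 4.0 gap 0.254
[ 0.003  0.005 -0.007]
[[[0.02, -0.01, -0.0], [0, 0, 0]], [[0.04, -0.02, -0.0], [0, 0, 0]], [[0.06, -0.03, -0.0], [0, 0, 0]], [[0.08, -0.04, -0.0], [0, 0, 0]], [[0.08, -0.04, -0.0], [0, 0, 0]], [[0.08, -0.04, -0.0], [0, 0, 0]]]
```

>>> {"name": "step_arm", "arguments": {"plan": [[[0.01,-0.01,0],[0,0,0]],[[0.03,-0.02,0],[0,0,0]],[[0.05,-0.03,0],[0,0,0]],[[0.06,-0.03,0],[0,0,0]],[[0.06,-0.03,0],[0,0,0]]]}}

```text
clock: 12.18
tool_pos: [0.4719, -0.0545, 0.173]
ee_rot: [1.546, 2.073, -0.476]
ft_force: [0.1, -2.2, 0.5]
finger_gap: 0.253
```

```bash
python3 -c "
from h import *
rows(2.2,4,2)"
```

```text
clock 12.18 th 2.118 r 0.0561 h 0.0109 push 1.6 rad 1.4 ax -0.8 gap 0.253
[ 0.003  0.005 -0.007]
[[[0.01, -0.0, -0.0], [0, 0, 0]], [[0.03, -0.01, -0.0], [0, 0, 0]], [[0.04, -0.02, -0.0], [0, 0, 0]], [[0.05, -0.02, -0.0], [0, 0, 0]], [[0.05, -0.02, -0.0], [0, 0, 0]], [[0.05, -0.02, -0.0], [0, 0, 0]]]
```

>>> {"name": "step_arm", "arguments": {"plan": [[[0.01,0,0],[0,0,0]],[[0.03,-0.01,0],[0,0,0]],[[0.04,-0.02,0],[0,0,0]],[[0.04,-0.02,0],[0,0,0]],[[0.04,-0.02,0],[0,0,0]],[[0.04,-0.02,0],[0,0,0]]]}}

```text
clock: 12.68
tool_pos: [0.4693, -0.0519, 0.1707]
ee_rot: [1.546, 2.074, -0.476]
ft_force: [-2.1, -0.6, -1.6]
finger_gap: 0.251
```

```bash
python3 -c "
from h import *
rows(2.2,4,2)"
```

```text
clock 12.68 th 2.196 r 0.0561 h 0.0109 push -1.7 rad 1.7 ax -1.3 gap 0.251
[ 0.003  0.004 -0.007]
[[[0.0, 0.0, -0.0], [0, 0, 0]], [[0.0, 0.0, -0.0], [0, 0, 0]], [[0.0, 0.0, -0.0], [0, 0, 0]], [[0.0, 0.0, -0.0], [0, 0, 0]], [[0.0, 0.0, -0.0], [0, 0, 0]], [[0.0, 0.0, -0.0], [0, 0, 0]]]
```

>>> {"name": "step_arm", "arguments": {"plan": [[[0,0,0],[0,0,0]],[[0,0,0],[0,0,0]],[[0,0,0],[0,0,0]],[[0,0,0],[0,0,0]]]}}

```text
clock: 13.02
tool_pos: [0.4691, -0.0516, 0.1705]
ee_rot: [1.546, 2.075, -0.476]
ft_force: [-1.6, -0.1, -2.4]
finger_gap: 0.256
```

```bash
python3 -c "
from h import *
rows(2.2,1,1)"
```

```text
clock 13.02 th 2.202 r 0.0561 h 0.0109 push -2.1 rad 0.8 ax -1.7 gap 0.256
[ 0.003  0.004 -0.007]
[[[-0.0, 0.0, -0.0], [0, 0, 0]], [[-0.0, 0.0, -0.0], [0, 0, 0]]]
```

>>> {"name": "step_arm", "arguments": {"plan": [[[0,0,0],[0,0,0]],[[0,0,0],[0,0,0]],[[0,0,0],[0,0,0]],[[0,0,0],[0,0,0]],[[0,0,0],[0,0,0]],[[0,0,0],[0,0,0]],[[0,0,0],[0,0,0]],[[0,0,0],[0,0,0]]], "claw": 0.2}}

```text
clock: 13.68
tool_pos: [0.4691, -0.0517, 0.1706]
ee_rot: [1.546, 2.075, -0.476]
ft_force: [0.1, -0.3, -0.2]
finger_gap: 0.601
```

```bash
python3 -c "
from h import *
rows(2.2,1,1)
c=snap('wrist','pics/w4.png'); overlay(c,'pics/w4.png',2.2,'pics/ov4.png',(200,460,160,360))"
```

```text
clock 13.68 th 2.201 r 0.0561 h 0.0110 push 0.2 rad 0.0 ax -0.3 gap 0.601
[ 0.003  0.004 -0.007]
[[[0.0, 0.0, -0.0], [0, 0, 0]], [[0.0, 0.0, -0.0], [0, 0, 0]]]
```

View pics/ov4.png

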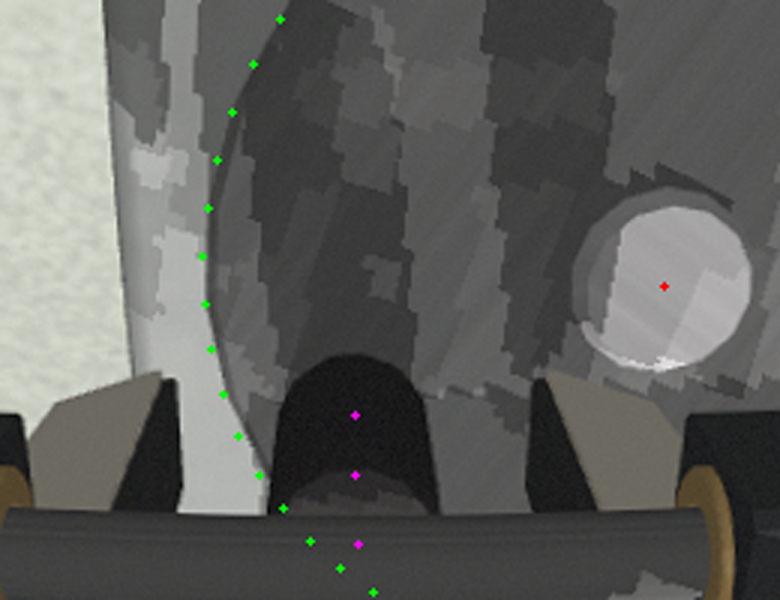

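Released, knob free between open fingers and still at 2.20. Backing straight out along the axis.

>>> {"name": "step_arm", "arguments": {"plan": [[[0,0,-0.1],[0,0,0]],[[0,0,-0.3],[0,0,0]],[[0,0,-0.5],[0,0,0]],[[0,0,-0.75],[0,0,0]],[[0,0,-1],[0,0,0]],[[0,0,-1],[0,0,0]],[[0,0,-1],[0,0,0]]]}}

```text
clock: 14.32
tool_pos: [0.4548, -0.0062, 0.2364]
ee_rot: [1.545, 2.075, -0.472]
ft_force: [-1.3, -0.5, -0.6]
finger_gap: 0.597
```

>>> {"name": "step_arm", "arguments": {"plan": [[[0,0,-0.3],[0,0,0]],[[0,0,-0.6],[0,0,0]],[[0,0,-0.8],[0,0,0]],[[0,0,-0.8],[0,0,0]],[[0,0,-0.8],[0,0,0]],[[0,0,-0.8],[0,0,0]],[[0,0,-0.8],[0,0,0]],[[0,0,-0.8],[0,0,0]]]}}

```text
clock: 14.98
tool_pos: [0.4422, 0.028, 0.2873]
ee_rot: [1.546, 2.075, -0.475]
ft_force: [-0.6, 0.0, 0.5]
finger_gap: 0.599
```

```bash
python3 -c "
from h import *
print(state()['clock'],state()['ft_force'])
c=snap('wrist','pics/w5.png'); overlay(c,'pics/w5.png',2.2,'pics/ov5.png',(220,480,140,330))
snap('top','pics/top5.png');snap('side','pics/side5.png')"
```

```text
14.9833 [-0.56767148  0.01659331  0.4973187 ]
```

View pics/ov5.png

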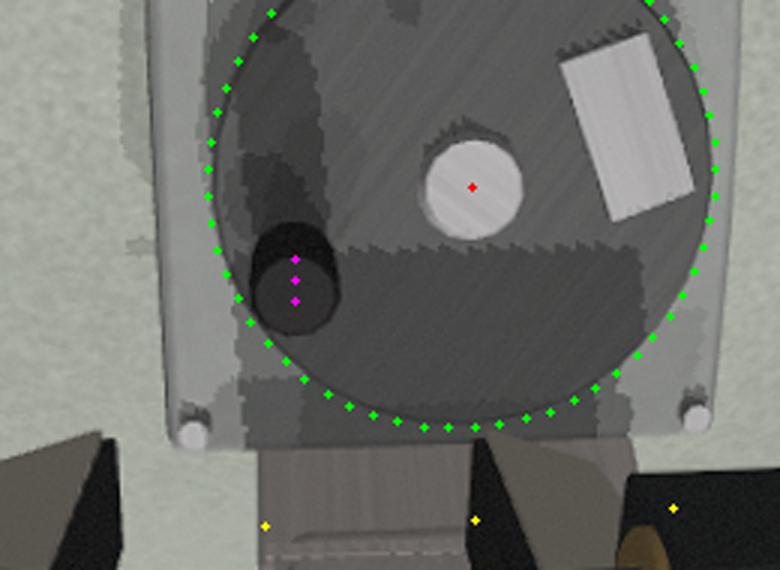

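View pics/top5.png

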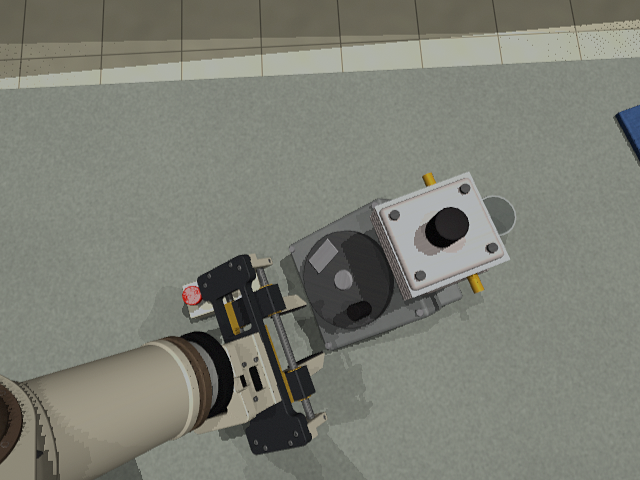

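View pics/side5.png

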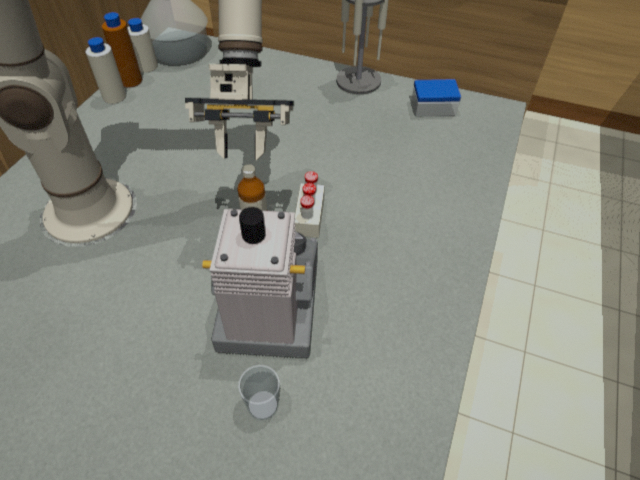

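>>> {"name": "step_arm", "arguments": {"plan": [[[0,0,0],[0,0,0]],[[0,0,0],[0,0,0]],[[0,0,0],[0,0,0]],[[0,0,0],[0,0,0]],[[0,0,0],[0,0,0]],[[0,0,0],[0,0,0]],[[0,0,0],[0,0,0]],[[0,0,0],[0,0,0]],[[0,0,0],[0,0,0]],[[0,0,0],[0,0,0]],[[0,0,0],[0,0,0]],[[0,0,0],[0,0,0]]]}}

```text
clock: 16.13
tool_pos: [0.4425, 0.0286, 0.2878]
ee_rot: [1.546, 2.075, -0.474]
ft_force: [-0.1, 0.9, -0.2]
finger_gap: 0.602
```

```bash
python3 -c "
from h import *
c=snap('wrist','pics/w6.png'); a=load('pics/w5.npz')['image'].astype(int); print(np.abs(a-c['image']).mean(), (np.abs(a-c['image']).max(2)>40).sum())
d=load('pics/side0.npz')['image'][160:430,180:340].astype(int)-load('pics/side5.npz')['image'][160:430,180:340]; print((abs(d).max(2)>40).sum())
print(close_job())"
```

```text
2.6315852864583333 1529
1256
the job is handed in; nothing more can be done
None
```

```bash
python3 -c "
from h import *
overlay(load('pics/w6.npz'),'pics/w6.png',2.2,'pics/ov6.png',(220,480,140,330))"
```

```text
(no output)
```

View pics/ov6.png

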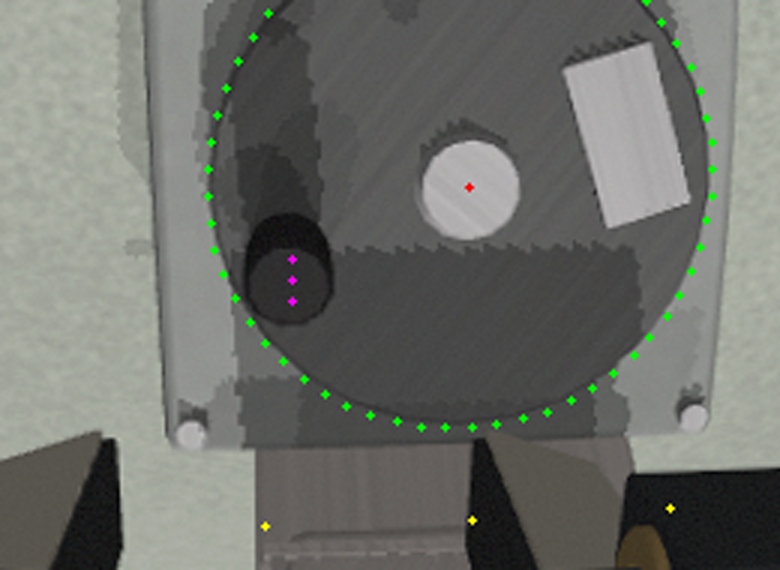

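I took the wheel through compression and let go in the slack at about 2.20 rad, then handed the job in at about 16 s. My last check showed the wheel had not come fully to rest: it was still turning slowly clockwise.

**What I felt:** I gripped the knob with the tool along the wheel's axis, starting at about 0.19 rad. The push rose from friction level to about 6 N at 1.26 rad and peaked at about 11.7 N near 1.89 to 1.95 rad. It then fell to 9 N, 4 N and friction level by about 2.1 rad. That puts the slack at roughly 2.05 to 2.45 rad.

**Checks that were good:**
- After release, the force on the tool was about zero and the knob was clear between the open fingers.
- I backed out along the axis to about 14 cm, and the robot was touching nothing when I handed in.
- By eye, the bottle, rack and beaker look unmoved in the side picture. In the last top picture the gripper covers the bottle and most of the rack, so it shows only the beaker.

**Checks that disagreed:**
- **Wheel creep:** The last two wrist pictures, about 1.2 s apart, show the wheel creeping clockwise by about 0.06 to 0.07 rad, to roughly 2.27 to 2.29 rad. I worked this out only after handing in. I had run a pixel comparison in the same script as the hand-in, so its differences (1529 pixels in the wrist view) were not examined first. I can't confirm the wheel stood completely still, though at that rate it would still be inside the slack a second later.
- **Side picture:** The before-and-after side pictures also differed, by 1256 pixels. I did not trace this; the robot's shadow and image noise are likely causes.

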